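# Fit the spacer sleeve on the optics post and lock it with the keeper

### The job

Take the blue spacer sleeve off its leaning rack pin, set it upright and slide it down over the steel shaft of the black stand until it sits fully home on the shoulder; lower it gently all the way, do not let it drop. Then swing the yellow keeper plate shut against its stop so that it locks the sleeve in, and let go. Leave the red sleeve on its pin and everything else on the bench where it is.

Things in the scene. Friction and masses are not known exactly. Their poses are not given: they have to be found in the camera images.
- sleeve: Blue spacer sleeve: aluminium tube, 40 mm outside, 22 mm bore, 45 mm long, a thin bright band near each end, about 0.11 kg. Origin: centre of its lower end; z along its bore to the other end (the ends are alike). It starts on one of the two rack pins, leaning 30 degrees, its lower end flat on the slope, its bore up to 4 mm off the pin's axis.
- sleeve_mid (a point): The middle of the blue sleeve, on its bore axis, 22.5 mm from either end.
- spare: The red sleeve, a bystander: 40 mm outside diameter, 30 mm long, 18 mm bore (too small for the shaft), on the other rack pin. Origin: centre of its lower end, z along its bore.
- rack: Fixed grey rack, foot 90 x 220 mm, z up, +x within 0.3 rad of world +x. Origin: centre of its underside. Its sloping plate (85 mm along the slope, 210 mm wide; upper face 48 mm high at the middle) faces +x, away from the robot. Two steel pins (14 mm diameter, 55 mm long) stand square to the slope at x = 0, y = -55 and +55 mm; they and the sleeves lean 30 degrees from vertical, tops towards +x.
- stand: Fixed black base plate, 150 x 80 x 12 mm (x = -60 to +90 mm), with shaft, shoulder and the keeper's pivot post. Origin: on the shaft's axis at bench level; z up, -x within 0.3 rad of world -x. The pivot post (22 mm diameter, topped by the keeper's 26 mm hub up to 79 mm above the bench) stands at x = +55 mm, y = 0.
- shaft_seat (a point): Centre of the top of the bright shoulder (52 mm diameter, 22 mm above the bench), where the sleeve's lower end must rest. The upright steel shaft, 20 mm diameter, rises from here; axes as the stand's.
- shaft_top (a point): Top of the shaft, on its axis, 89 mm above the bench and 67 mm above the seat. The last 8 mm taper to 10 mm diameter, so it guides the sleeve on. With the sleeve home the shaft stands 22 mm out of it.
- keeper (a joint): Angle of the yellow keeper plate about its upright pivot: 0 is shut against its stop, the shaft in its notch. It starts open at 1.4 to 1.8 rad, clear of the shaft, and stays where left (friction, about 0.5 N at the knob). Values grow counter-clockwise from above, so it shuts clockwise. Shut, it lies 3 mm above a seated sleeve and blocks the shaft.
- keeper_hinge (a point): Point on the keeper's pivot axis at the underside of the plate, 70 mm above the bench, 55 mm from the shaft's axis.
- keeper_knob (a point): Top centre of the black upright knob near the keeper's outer end: 14 mm diameter, 22 mm tall (76 to 98 mm above the bench), 88 mm from the pivot axis. The 6 mm plate (70 to 76 mm above the bench) reaches 13 mm farther out. Shut, the knob stands 33 mm from the shaft's axis, on the stand's -x side.
- bottle: Bystander: glass bottle with blue cap, 72 mm diameter, 170 mm tall; origin at the centre of its underside.
- cap: Bystander: loose blue bottle cap, 36 mm diameter, 16 mm tall; origin at the centre of its underside.
- timer: Bystander: white lab timer lying flat, 65 x 60 x 18 mm; origin at the centre of its underside.
- driver: Bystander: yellow-handled screwdriver lying flat, 160 mm long along its x.
- tipbox: Bystander: blue pipette-tip box with pale lid, 85 x 120 x 67 mm; origin at the centre of its underside.
- mount: Bystander: mirror mount on a short post, round foot 60 mm diameter, 128 mm tall; origin at the centre of its underside.
Things that resemble listed ones, but are neither listed nor needed, are in the scene too. Leave any turquoise look-alike of the sleeve alone.

How it is judged:
On the way, in this order (a step that is already met when the one before it is completed fails the run):
1. the blue sleeve sits upright on the shaft, fully home on the shoulder (horizontal distance between sleeve_mid and shaft_seat below 0.004 m and z of sleeve_mid in the frame of shaft_seat between 0.018 and 0.0245 m and angle between the z axis of sleeve and the z axis of stand, either way round below 0.06 rad), for 0.2 s.
2. the keeper is shut over the seated sleeve (all of step 1 and value of joint keeper below 0.06 rad), for 0.2 s.
At the end, for the whole second after the job is handed in: The blue sleeve is upright on the shaft, within 2 mm of fully home on the shoulder and at rest (within 4 mm of the axis and 0.06 rad of upright), the keeper is within 0.06 rad of its shut stop, and the sleeve is released (all of step 2 and linear speed of sleeve below 0.02 m/s); the robot touches nothing.
It fails at once if the blue sleeve drops: it moves faster than 0.45 m/s while around the shaft (horizontal distance between sleeve_mid and shaft_seat below 0.008 m and z of sleeve_mid in the frame of shaft_seat below 0.085 m and linear speed of sleeve above 0.45 m/s).
It fails at once if the red sleeve is moved by more than 20 mm (distance of spare from where it was at the start of the episode above 0.02 m).
It fails at once if another thing on the bench is moved by more than 30 mm (distance of any of bottle, cap, timer, driver, tipbox, mount from where it was at the start of the episode above 0.03 m).
It also fails if it takes over 69 s, if anything falls off the work surface, if the arm or the gripper's body presses on something with over 40 N, if the wrist force passes 120 N, or if a joint passes its speed limit or range.

### The arm

A 6-joint arm with a two-finger parallel gripper is mounted at the origin on the work surface. World frame = base frame: x ahead of the robot, y to its left, z up, the work surface at z = 0. Lengths are in m, angles in rad, forces in N, time in s.
With the tool pointing down it reaches from about 0.35 to 0.875 m from the base axis. Payload 4.2 kg.
Tool frame: the origin (TCP) lies between the finger pads; the fingertips stand 14 mm ahead of it and the grasp point (between the pads) lies 5 mm behind it; z points along the fingers, y is the line along which they close (so a half turn about z gives the same grasp; the last joint's range is limited). The gripper opens to 85 mm and grips with 20 to 120 N. Pads are 22 mm wide; open, the fingers measure 114 mm over their backs; the gripper's body (76 mm by 85 mm) begins 54 mm behind the grasp point. The pads swing forward as they close: fully open they stand 13 mm farther back than shut.
Start: joints at [1.605, 0.385, 0.008, 0, -1.194, -0.259], TCP at [0.139, 0.609, 0.245] pointing down, gripper open.
Joint ranges: [-3.14, 3.14], [-1.21, 2.06], [-1.07, 1.41], [-3.16, 2.05], [-2.99, -0.16], [-3.1, 3.1]. Speed limits (rad/s): [2.79, 2.79, 3.14, 3.14, 3.14, 3.14].

### API

Orientations are given as a rotation vector (axis times angle).
In Python, from rig import bot gives the robot as it stands.
- The arm moves only by the shell command python3 -m crank 'ROWS' [FORCE]. ROWS is JSON, a list of rows, each a list of 5 numbers: the shift along the tool's x, y, z in cm, then the turn about the tool's z in rad, then the opening, from 0 (shut) to 1 (fully open). A call has 1 to 12 rows; each row is the pose to reach, as a shift and turn from the pose commanded when the call began, along the tool's axes at that moment; what a row does not reach only later rows make up. A row lasts 1/12 s, in which the tool goes at most 41.7 mm and 7.16 degrees, less where a joint would pass 70% of its speed; a pose out of reach is approached as far as the arm can. A call with a gripper value outside its range is refused whole. The fingers move at their own pace and stop on an object; FORCE is the grip in N (left out, the last holds). Time passes only in rows, so rows that repeat a pose let the fingers close. It gives the time, the measured TCP pose, the force, the opening and the grip force at its end, in the units of the state.
- bot.get_state(): the state, without advancing time (a new reading comes with each control period).
- bot.get_image(name): name is "scene" or "top"; returns the picture (400x640x3 uint8, red, green, blue); there is no depth.
- bot.get_calibration(name): a dict with "camera_matrix" (3x3 intrinsics, pixels), "k1" (the pictures are not rectified: a ray, as slopes to the right and down, at radius r is drawn at 1 + k1 r^2 times it, then the intrinsics apply), "R" (3x3) and "t" (3): a world point X has camera coordinates R X + t. Camera axes: x right, y down, z forward; pixel columns grow to the right and rows downward; lengths in m; the calibration is good to about 2 mm. A picture is of the moment at which its call begins. get_calibration takes no time and is no camera call.
- bot.finish_job(): hands the job in; it is judged then, once.
The state is a dict: "time": time; "joint_positions": joint angles; "qd": joint speeds; "joint_torque": joint torques, N m; "tcp_pos": TCP position; "tcp_rot": TCP orientation; "wrist_force": force on the tool from outside, world axes, zero at the start; "moment": the same for the moment, N m; "gripper_width": opening from 0.0 (shut) to 1.0 (fully open); "grasp_force": force on a finger pad.
Only numpy, scipy, OpenCV 4.12 (cv2) and the standard library are available. Lean on these libraries where they do the work, as an engineer would, in place of code of your own. Each camera call takes 0.05 s, during which the arm holds its last target. There are 200 camera calls.

## Working session

There is one attempt and no reset: what is moved stays moved. The work goes in short steps, Python scripts to look and compute and a shell command to move; the robot and the scene stay as the last step left them, time stands still between calls to the robot, and variables do not carry over. Pictures are saved under pics/ and viewed, at most 10 in all, crops included, and the job is handed in when it is done.

```bash
ls; mkdir -p pics; python3 - <<'E'
from rig import bot
import cv2
print(bot.get_state())
for n in("scene","top"):
    cv2.imwrite(f"pics/{n}0.png",bot.get_image(n)[:,:,::-1]); print(n,bot.get_calibration(n))
E
```

```text
pics
{'time': 0.0, 'joint_positions': array([ 1.60458837e+00,  3.85568505e-01,  6.60338594e-03, -4.74243602e-04,
       -1.19399925e+00, -2.58573182e-01]), 'qd': array([ 0.00039013,  0.00015427,  0.00061134, -0.00071896,  0.00019048,
       -0.0001576 ]), 'joint_torque': array([ 9.92961805e-05, -3.92292845e+01,  1.88398612e+01,  4.18625280e+00,
       -4.58580122e-03, -1.64324724e-06]), 'tcp_pos': array([0.13918801, 0.60873038, 0.24420923]), 'tcp_rot': array([ 3.11954579e+00, -3.52367675e-01, -1.88805843e-04]), 'wrist_force': array([-0.83973658,  0.55816478,  0.13937412]), 'moment': array([-0.04558599,  0.03752572, -0.05191072]), 'grasp_force': 0.0, 'gripper_width': 1.000559809545602}
scene {'camera_matrix': array([[426.15920217,   0.        , 316.36117175],
       [  0.        , 426.15920217, 200.29162256],
       [  0.        ,   0.        ,   1.        ]]), 'k1': -0.060336067665049134, 'R': array([[ 0.67144422,  0.74085714,  0.0171276 ],
       [ 0.52043268, -0.45496633, -0.72260326],
       [-0.5275533 ,  0.49410154, -0.69105078]]), 't': array([-0.35855994, -0.24634723,  1.25536845])}
top {'camera_matrix': array([[418.55326611,   0.        , 315.00641613],
       [  0.        , 418.55326611, 193.96294876],
       [  0.        ,   0.        ,   1.        ]]), 'k1': -0.05357263903726026, 'R': array([[ 0.00161657, -0.99979227,  0.02031757],
       [-0.98071154, -0.00555623, -0.19538167],
       [ 0.19545398, -0.01960983, -0.9805168 ]]), 't': array([-0.02143826,  0.57563167,  0.87276775])}
```

View pics/scene0.png

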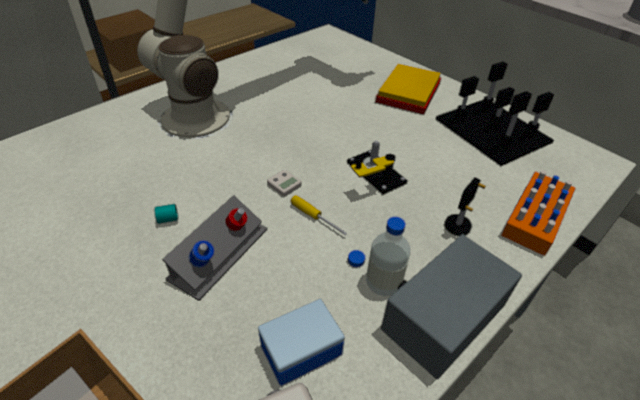

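View pics/top0.png

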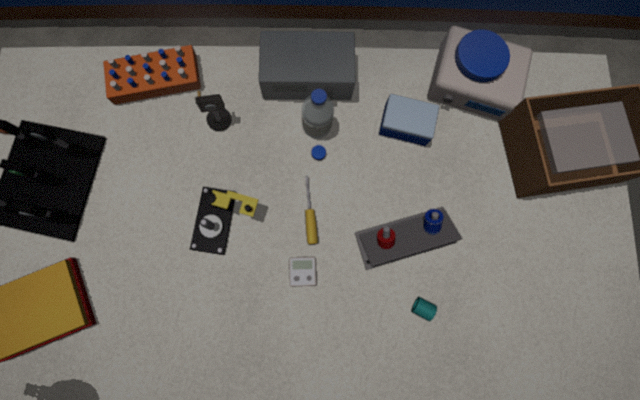

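The scene view shows the rack at about (215,245), with the blue sleeve at (202,250) and the red one at (236,217). The stand is at (377,165). In the top view blue is at (433,221), red at (386,236), the shaft at about (212,226) and the keeper at (235,202). I'll zoom in next.

```bash
cat > h.py <<'E'
import numpy as np,cv2
from rig import bot
def ray(n,p):
    c=bot.get_calibration(n);R=np.array(c["R"]);t=np.array(c["t"])
    u=cv2.undistortPoints(np.array([[p]],float),np.array(c["camera_matrix"]),np.array([c["k1"],0,0,0.]))[0,0]
    return -R.T@t,R.T@np.array([u[0],u[1],1])
def plane(n,p,z):
    o,d=ray(n,p);return o+d*(z-o[2])/d[2]
def tri(a,b):
    A=np.zeros((3,3));B=np.zeros(3);L=[]
    for n,p in(("scene",a),("top",b)):
        o,d=ray(n,p);d=d/np.linalg.norm(d);M=np.eye(3)-np.outer(d,d);A+=M;B+=M@o;L.append((o,M))
    x=np.linalg.solve(A,B);return x,[np.linalg.norm(M@(x-o))*1e3 for o,M in L]
def proj(n,X):
    c=bot.get_calibration(n)
    return cv2.projectPoints(np.array([X],float).reshape(-1,1,3),cv2.Rodrigues(np.array(c["R"]))[0],np.array(c["t"]),np.array(c["camera_matrix"]),np.array([c["k1"],0,0,0.]))[0].reshape(-1,2)
def crops(name,boxes,ims,s=6):
    # boxes: (view,x0,y0) 66x50 each, 2x2 mosaic
    T=[cv2.resize(ims[v][y:y+50,x:x+66],(396,300),interpolation=cv2.INTER_CUBIC) for v,x,y in boxes]
    cv2.imwrite(name,np.vstack([np.hstack(T[:2]),np.hstack(T[2:])]))
E
python3 - <<'E'
from h import *
ims={n:cv2.imread(f"pics/{n}0.png") for n in("scene","top")}
crops("pics/c0.png",[("scene",182,205),("top",377,200),("scene",342,140),("top",190,182)],ims)
E
```

```text
(no output)
```

View pics/c0.png

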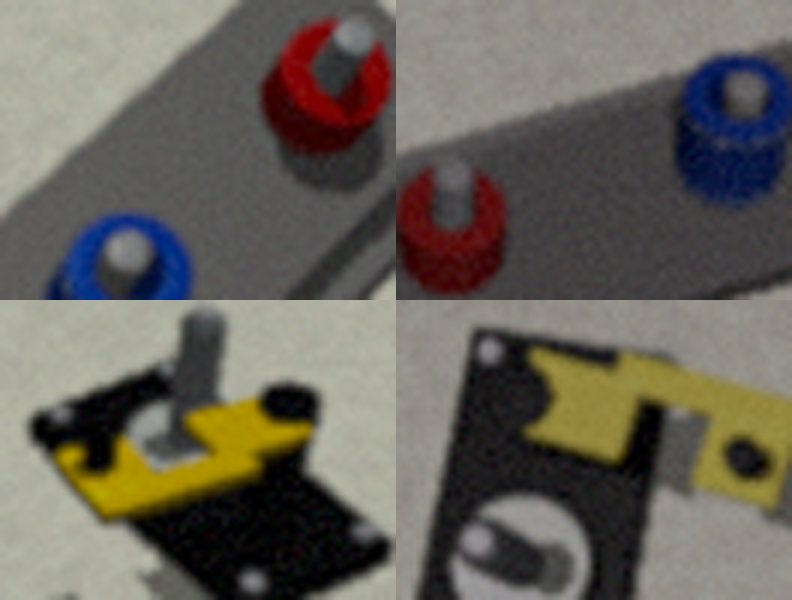

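The crop shows both pin tips, the shaft tip, hub and knob clearly. Next I triangulate them.

```bash
python3 - <<'E'
from h import *
np.set_printoptions(precision=4,suppress=True)
P=lambda i,x,y,o:(o[0]+x/6,o[1]+y/6)
S,T,S2,T2=(182,205),(377,200),(342,140),(190,182)
f=lambda o,x,y:(o[0]+x/6,o[1]+y/6)
pts=dict(bluepin=(f(S,128,243),f(T,747-396,90)),redpin=(f(S,352,36),f(T,454-396,172)),
 bluering=(f(S,128,260),f(T,737-396,98)),
 shaft=(f(S2,206,18),f(T2,478-396,240)),knob=(f(S2,100,137),f(T2,748-396,155)),hub=(f(S2,290,97),f(T2,525-396,95)))
R={}
for k,(a,b) in pts.items():
    R[k],e=tri(a,b);print(k,R[k],np.round(e,1))
d=R['bluepin']-R['redpin'];print("rack yaw",np.arctan2(d[0],-d[1]),np.linalg.norm(d))
for a in('hub',):
    d=R[a]-R['shaft'];print("stand yaw",np.arctan2(d[1],d[0]),np.hypot(d[0],d[1]))
d=R['knob']-R['hub'];print("knob dir",np.arctan2(d[1],d[0]),np.hypot(d[0],d[1]))
s=bot.get_state();print(cv2.Rodrigues(s['tcp_rot'])[0])
# planes
print("shaft z.089", plane("top",pts['shaft'][1],.089),plane("scene",pts['shaft'][0],.089))
print("knob z.098", plane("top",pts['knob'][1],.098),plane("scene",pts['knob'][0],.098))
zt=.048+.055*np.cos(np.pi/6)
print("bpin z",zt, plane("top",pts['bluepin'][1],zt),plane("scene",pts['bluepin'][0],zt))
E
```

```text
bluepin [ 0.5244 -0.2745  0.0949] [1. 1.]
redpin [ 0.4948 -0.17    0.0929] [0.1 0.1]
bluering [ 0.5226 -0.2745  0.0851] [0.2 0.2]
shaft [0.5087 0.2184 0.0815] [0.2 0.2]
knob [0.539  0.1229 0.088 ] [0.6 0.6]
hub [0.5628 0.2061 0.0787] [1.7 1.7]
rack yaw 0.27606871964771135 0.10872572946768536
stand yaw -0.224724812630342 0.05544726389482093
knob dir -1.8489318436246949 0.0865464512749592
[[ 0.9748 -0.223  -0.0003]
 [-0.223  -0.9748 -0.0019]
 [ 0.0001  0.002  -1.    ]]
shaft z.089 [0.5076 0.2164 0.089 ] [0.5152 0.2104 0.089 ]
knob z.098 [0.537 0.121 0.098] [0.5474 0.1137 0.098 ]
bpin z 0.09563139720814412 [ 0.5238 -0.2752  0.0956] [ 0.5257 -0.274   0.0956]
```

```bash
cat >> h.py <<'E'
def go(target,yaw=None):
    """print tool shift (cm) & turn to target; yaw = world heading wanted for the tool's y axis (mod pi)"""
    s=bot.get_state();R=cv2.Rodrigues(s['tcp_rot'])[0];d=R.T@(np.array(target)-s['tcp_pos'])*100
    a=np.arctan2(R[1,1],R[0,1]);t=0 if yaw is None else -((yaw-a+np.pi/2)%np.pi-np.pi/2)
    print("shift",d.round(2),"turn",round(float(t),3),"tcp",s['tcp_pos'].round(4),"yaw",round(float(a),3),"j6",s['joint_positions'][5].round(2),"f",s['wrist_force'].round(1),"w",round(s['gripper_width'],3),round(s['grasp_force'],1),"t",round(s['time'],2))
E
python3 -m crank '[[43,27,0,-0.5,1],[43,27,0,-0.5,1],[43,27,0,-0.5,1],[43,27,0,-0.5,1],[43,27,0,-0.5,1],[43,27,0,-0.5,1],[43,27,0,-0.5,1],[43,27,0,-0.5,1],[43,27,0,-0.5,1],[43,27,0,-0.5,1],[43,27,0,-0.5,1],[43,27,0,-0.5,1]]'
python3 -c "
from h import *
go((.513,-.277,.18),-1.295)"
```

```text
time: 1.1
tcp_pos: [0.493, 0.2545, 0.2451]
tcp_rot: [3.112, 0.431, -0.001]
wrist_force: [0.4, 1.4, 0.0]
gripper_width: 1.001
grasp_force: 0.0
shift [-12.52  51.7    6.52] turn -0.001 tcp [0.493  0.2545 0.2451] yaw -1.296 j6 1.08 f [0.4 1.4 0. ] w 1.001 0.0 t 1.1
```

```bash

python3 -m crank '[[-12.5,51.7,4,0,1],[-12.5,51.7,4,0,1],[-12.5,51.7,4,0,1],[-12.5,51.7,4,0,1],[-12.5,51.7,4,0,1],[-12.5,51.7,4,0,1],[-12.5,51.7,4,0,1],[-12.5,51.7,4,0,1],[-12.5,51.7,4,0,1],[-12.5,51.7,4,0,1],[-12.5,51.7,4,0,1],[-12.5,51.7,4,0,1]]'
python3 -m crank '[[0,0,0,0,1],[0,0,0,0,1],[0,0,0,0,1],[0,0,0,0,1]]'
python3 - <<'E'
from h import *
go((.513,-.277,.069),-1.295)
ims={n:bot.get_image(n)[:,:,::-1].copy() for n in("scene","top")}
s=bot.get_state()
p=proj("top",s['tcp_pos']);print(p,proj("scene",s['tcp_pos']))
out=np.hstack([cv2.resize(ims["scene"][170:300,150:280],(400,400)),cv2.resize(ims["top"][150:280,370:500],(400,400))])
cv2.imwrite("pics/a1.png",out)
E
```

```text
time: 2.1
tcp_pos: [0.5105, -0.2439, 0.2074]
tcp_rot: [-3.112, -0.431, 0.001]
wrist_force: [0.7, 1.1, 0.9]
gripper_width: 1.0
grasp_force: 0.0
time: 2.43
tcp_pos: [0.511, -0.2409, 0.2078]
tcp_rot: [-3.111, -0.433, 0.0]
wrist_force: [-0.1, -0.2, 0.3]
gripper_width: 0.999
grasp_force: 0.0
shift [-0.8   3.53 13.88] turn 0.001 tcp [ 0.511  -0.2409  0.2078] yaw -1.294 j6 2.0 f [-0.1 -0.2  0.3] w 0.999 0.0 t 2.43
[[435.73088201 212.75200578]] [[204.90224252 187.84298346]]
```

View pics/a1.png

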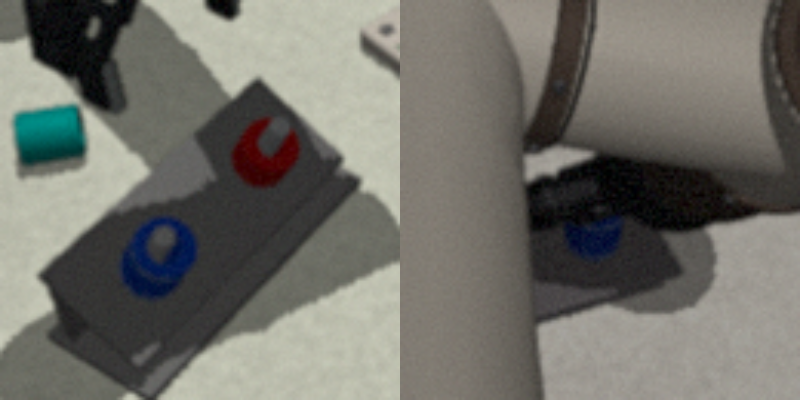

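The scene view shows the sleeve on its pin at crop (160,255) and the gripper short of it to the upper left. I move across, then down.

```bash

python3 -m crank '[[-0.8,3.5,0,0,1],[-0.8,3.5,0,0,1],[-0.8,3.5,3,0,1],[-0.8,3.5,6,0,1],[-0.8,3.5,9,0,1],[-0.8,3.5,11,0,1],[-0.8,3.5,12.5,0,1],[-0.8,3.5,13.2,0,1],[-0.8,3.5,13.9,0,1],[-0.8,3.5,13.9,0,1],[-0.8,3.5,13.9,0,1]]'
python3 - <<'E'
from h import *
go((.513,-.277,.069),-1.295)
ims={n:bot.get_image(n)[:,:,::-1].copy() for n in("scene","top")}
out=np.hstack([cv2.resize(ims["scene"][190:290,150:250],(400,400),interpolation=2),cv2.resize(ims["top"][160:260,380:480],(400,400),interpolation=2)])
cv2.imwrite("pics/a2.png",out)
E
```

```text
time: 3.45
tcp_pos: [0.5135, -0.2775, 0.0695]
tcp_rot: [3.111, 0.432, 0.002]
wrist_force: [-0.2, -0.5, 0.2]
gripper_width: 1.001
grasp_force: 0.0
shift [-0.04 -0.06  0.05] turn 0.0 tcp [ 0.5135 -0.2775  0.0695] yaw -1.295 j6 2.06 f [-0.2 -0.5  0.2] w 1.001 0.0 t 3.45
```

View pics/a2.png

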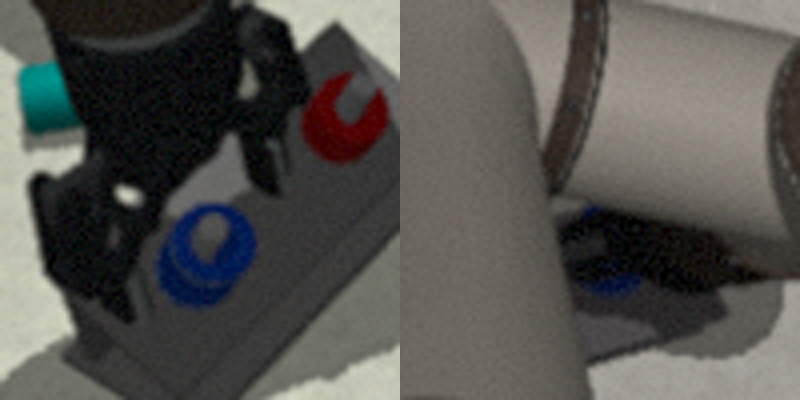

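The fingertips, at crop (125,315) and (285,190), straddle the sleeve at (205,255). I close the gripper.

```bash

python3 -m crank '[[0,0,0,0,0.3],[0,0,0,0,0.3],[0,0,0,0,0.3],[0,0,0,0,0.3],[0,0,0,0,0.3],[0,0,0,0,0.3],[0,0,0,0,0.3],[0,0,0,0,0.3],[0,0,0,0,0.3],[0,0,0,0,0.3]]' 30
python3 - <<'E'
from h import *
s=bot.get_state();u=np.array([.481,.136,.866])
go(s['tcp_pos']+.065*u)
E
```

```text
time: 4.38
tcp_pos: [0.5131, -0.2779, 0.0695]
tcp_rot: [3.111, 0.431, 0.001]
wrist_force: [-0.9, 2.0, 5.7]
gripper_width: 0.465
grasp_force: 30.4
shift [ 3.25  0.   -5.63] turn 0.0 tcp [ 0.5131 -0.2779  0.0695] yaw -1.295 j6 2.06 f [-0.9  2.   5.7] w 0.465 30.4 t 4.38
```

```bash

python3 -m crank '[[0.2,0,-0.35,0,0.3],[0.6,0,-1.04,0,0.3],[1.0,0,-1.73,0,0.3],[1.5,0,-2.6,0,0.3],[2,0,-3.46,0,0.3],[2.5,0,-4.33,0,0.3],[3.0,0,-5.2,0,0.3],[3.25,0,-5.63,0,0.3],[3.25,0,-7,0,0.3],[3.25,0,-10,0,0.3],[3.25,0,-12,0,0.3],[3.25,0,-12,0,0.3]]' 30
python3 - <<'E'
from h import *
for p in((345,320),(350,300),(424,309)):print(p,plane("top",p,0))
go((.4,-.1,.19))
ims={n:bot.get_image(n)[:,:,::-1].copy() for n in("scene","top")}
cv2.imwrite("pics/a3.png",cv2.resize(ims["scene"][130:290,130:310],(720,640))[:600])
E
```

```text
time: 5.38
tcp_pos: [0.5474, -0.2698, 0.1947]
tcp_rot: [3.106, 0.432, 0.016]
wrist_force: [0.8, 0.2, -1.1]
gripper_width: 0.463
grasp_force: 30.6
(345, 320) [ 0.299474   -0.08818213  0.        ]
(350, 300) [ 0.34328467 -0.09994999  0.        ]
(424, 309) [ 0.32265789 -0.2679634   0.        ]
shift [ -9.55 -20.36   0.25] turn 0.0 tcp [ 0.5474 -0.2698  0.1947] yaw -1.294 j6 2.04 f [ 0.8  0.2 -1.1] w 0.463 30.6 t 5.38
```

View pics/a3.png

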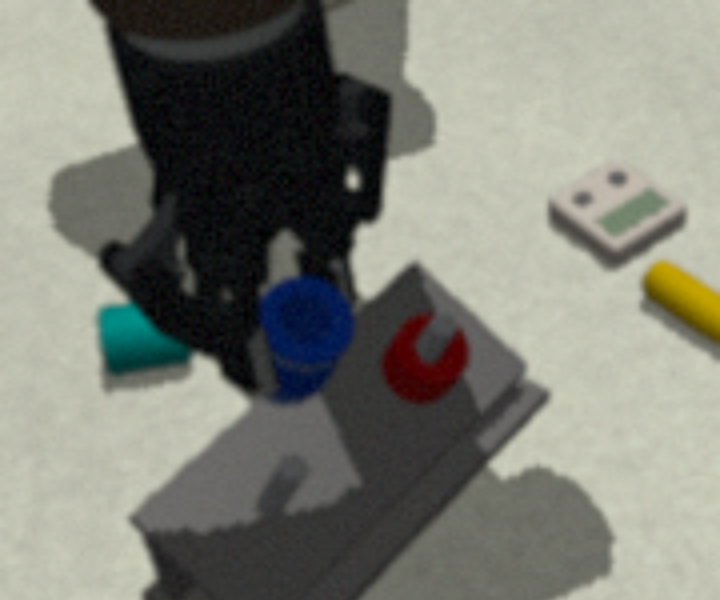

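The sleeve is held off the pin and still leaning, at crop (305,340), with the red one undisturbed. I'll carry it to clear bench near (0.37,-0.10) and set it down.

```bash
python3 -c "
from h import *
go((.37,-.1,.05))"
python3 -m crank '[[-12.4,-21.1,0,0,0.3],[-12.4,-21.1,0,0,0.3],[-12.4,-21.1,0,0,0.3],[-12.4,-21.1,0,0,0.3],[-12.4,-21.1,0,0,0.3],[-12.4,-21.1,0,0,0.3],[-12.4,-21.1,0,0,0.3],[-12.4,-21.1,3,0,0.3],[-12.4,-21.1,6,0,0.3],[-12.4,-21.1,9,0,0.3],[-12.4,-21.1,12,0,0.3],[-12.4,-21.1,14,0,0.3]]'
python3 -c "
from h import *
go((.37,-.1,.034))"
```

```text
shift [-12.27 -20.99  13.94] turn 0.0 tcp [ 0.5448 -0.2686  0.1898] yaw -1.296 j6 2.04 f [-1.2 -0.7 -2.1] w 0.458 30.6 t 5.48
time: 6.48
tcp_pos: [0.3654, -0.0997, 0.0462]
tcp_rot: [-3.112, -0.43, 0.007]
wrist_force: [0.8, 0.9, -2.3]
gripper_width: 0.463
grasp_force: 30.8
shift [0.44 0.16 1.22] turn 0.0 tcp [ 0.3654 -0.0997  0.0462] yaw -1.296 j6 1.68 f [ 0.8  0.9 -2.3] w 0.463 30.8 t 6.48
```

```bash

python3 -m crank '[[0,0,0.5,0,0.3],[0,0,0.9,0,0.3],[0,0,0.9,0,0.3],[0,0,0.9,0,0.3]]' 20
python3 -m crank '[[0,0,0.1,0,0.3],[0,0,0.2,0,0.3],[0,0,0.2,0,0.3]]' 20
python3 -m crank '[[0,0,0.1,0,0.3],[0,0,0.2,0,0.3],[0,0,0.2,0,0.3]]' 20
python3 -m crank '[[0,0,0.1,0,0.3],[0,0,0.2,0,0.3],[0,0,0.2,0,0.3]]' 20 
```

```text
time: 6.82
tcp_pos: [0.3682, -0.0994, 0.0405]
tcp_rot: [3.112, 0.431, 0.003]
wrist_force: [-1.1, 0.3, -0.7]
gripper_width: 0.46
grasp_force: 30.8
time: 7.07
tcp_pos: [0.3679, -0.0995, 0.0384]
tcp_rot: [-3.112, -0.431, -0.003]
wrist_force: [0.1, 0.3, -1.3]
gripper_width: 0.462
grasp_force: 30.8
time: 7.32
tcp_pos: [0.3674, -0.0995, 0.0358]
tcp_rot: [-3.112, -0.431, -0.0]
wrist_force: [0.3, 0.9, -0.8]
gripper_width: 0.466
grasp_force: 30.8
time: 7.57
tcp_pos: [0.3673, -0.0995, 0.0336]
tcp_rot: [-3.112, -0.431, 0.001]
wrist_force: [-0.3, 0.3, -0.5]
gripper_width: 0.464
grasp_force: 30.8
```

```bash

python3 -m crank '[[0,0,0.1,0,0.32],[0,0,0.2,0,0.32],[0,0,0.2,0,0.32]]' 20
python3 -m crank '[[0,0,0.1,0,0.32],[0,0,0.2,0,0.32],[0,0,0.2,0,0.32]]' 20
python3 -m crank '[[0,0,0.1,0,0.32],[0,0,0.2,0,0.32],[0,0,0.2,0,0.32]]' 20 
```

```text
time: 7.82
tcp_pos: [0.3676, -0.0996, 0.0324]
tcp_rot: [3.111, 0.432, -0.0]
wrist_force: [-1.5, 0.7, 10.8]
gripper_width: 0.464
grasp_force: 31.7
time: 8.07
tcp_pos: [0.368, -0.0996, 0.0318]
tcp_rot: [3.111, 0.434, 0.001]
wrist_force: [-6.4, 0.6, 29.4]
gripper_width: 0.467
grasp_force: 33.2
time: 8.32
tcp_pos: [0.3686, -0.0997, 0.0307]
tcp_rot: [3.11, 0.434, 0.004]
wrist_force: [-7.8, 1.7, 39.8]
gripper_width: 0.468
grasp_force: 35.1
```

```bash

python3 -m crank '[[0,0,-0.3,0,0.32],[0,0,-0.4,0,0.32],[0,0,-0.4,0,0.32],[0,0,-0.4,0,0.5],[0,0,-0.4,0,0.5],[0,0,-0.4,0,0.5],[0,0,-0.4,0,0.6],[0,0,-0.4,0,0.6],[0,0,-0.4,0,0.7],[0,0,-0.4,0,0.7],[0,0,-0.4,0,0.7]]' 20
python3 - <<'E'
from h import *
go((.37,-.1,.034))
a=bot.get_image("scene")[:,:,::-1].copy();p=proj("scene",(.37,-.1,.03))[0];x,y=p.astype(int)
cv2.imwrite("pics/a4.png",cv2.resize(a[y-50:y+50,x-60:x+60],(600,500),interpolation=2));print(p)
E
```

```text
time: 9.23
tcp_pos: [0.3675, -0.0995, 0.0318]
tcp_rot: [3.112, 0.431, -0.0]
wrist_force: [0.6, 0.6, -0.0]
gripper_width: 0.7
grasp_force: 0.0
shift [ 0.23  0.11 -0.22] turn 0.0 tcp [ 0.3675 -0.0995  0.0318] yaw -1.296 j6 1.68 f [ 0.6  0.6 -0. ] w 0.7 0.0 t 9.23
[237.45723702 187.41915108]
```

View pics/a4.png

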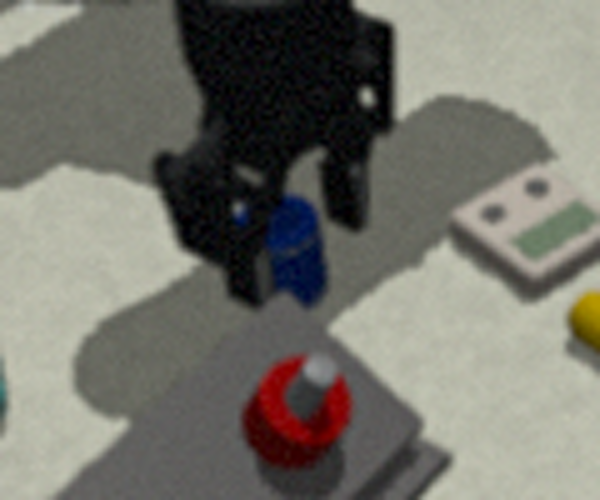

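The sleeve stands upright between the fingers, spanning crop columns 268–325 and rows 197–305. I'll locate it by casting its top-face centre and bottom edge.

```bash
python3 - <<'E'
from h import *
x0,y0=237-60,187-50
a=bot.get_image("scene")[:,:,::-1].copy()
hsv=cv2.cvtColor(a,cv2.COLOR_BGR2HSV)
m=cv2.inRange(hsv,(108,140,30),(128,255,255))[150:205,220:255]
ys,xs=np.nonzero(m);ys+=150;xs+=220
print(xs.min(),xs.max(),ys.min(),ys.max(),xs.mean(),ys.mean())
print("topc",plane("scene",(x0+293/5,y0+222/5),.045),"bot front",plane("scene",(x0+302/5,y0+305/5),0))
print("centroid",plane("scene",(xs.mean(),ys.mean()),.0225))
s=bot.get_state();R=cv2.Rodrigues(s['tcp_rot'])[0]
for t in("m",):
  for off in(-.017,-.01,0):
    c=s['tcp_pos']+R[:,0]*off;th=np.linspace(0,6.28,60)
    for z in(0,.045):
        q=proj("scene",np.c_[c[0]+.02*np.cos(th),c[1]+.02*np.sin(th),z+0*th]);print(off,z,q.min(0).round(1),q.max(0).round(1))
E
```

```text
223 241 176 197 235.16201117318437 186.15083798882682
topc [ 0.36484227 -0.09963624  0.045     ] bot front [ 0.37116341 -0.10495624  0.        ]
centroid [ 0.35527116 -0.09739549  0.0225    ]
-0.017 0 [224.5 187.9] [241.3 199.3]
-0.017 0.045 [221.9 173.8] [239.3 185. ]
-0.01 0 [226.7 189. ] [243.6 200.4]
-0.01 0.045 [224.2 174.8] [241.6 186.1]
0 0 [229.9 190.5] [246.9 202. ]
0 0.045 [227.6 176.3] [245.  187.7]
```

```bash

python3 -m crank '[[-0.7,0,0,0,0.7],[-1.4,0,0.3,0,0.7],[-1.4,0,0.7,-0.12,0.7],[-1.4,0,0.7,-0.24,0.7],[-1.4,0,0.7,-0.36,0.7],[-1.4,0,0.7,-0.48,0.7],[-1.4,0,0.7,-0.6,0.7],[-1.4,0,0.7,-0.72,0.7],[-1.4,0,0.7,-0.84,0.7],[-1.4,0,0.7,-0.96,0.7],[-1.4,0,0.7,-1.07,0.7],[-1.4,0,0.7,-1.07,0.7]]' 20
python3 -m crank '[[0,0,0,0,0.7],[0,0,0,0,0.6],[0,0,0,0,0.55],[0,0,0,0,0.5],[0,0,0,0,0.4],[0,0,0,0,0.4],[0,0,0,0,0.4],[0,0,0,0,0.4]]' 20
python3 -c "
from h import *
go((.37,-.1,.025),-1.796)"
```

```text
time: 10.33
tcp_pos: [0.3529, -0.1036, 0.0246]
tcp_rot: [-2.456, -1.959, 0.001]
wrist_force: [-0.3, 0.6, -0.1]
gripper_width: 0.699
grasp_force: 0.0
time: 11.0
tcp_pos: [0.3543, -0.1033, 0.025]
tcp_rot: [2.457, 1.957, 0.001]
wrist_force: [-0.4, 0.2, 4.2]
gripper_width: 0.454
grasp_force: 20.2
shift [ 0.67  1.46 -0.  ] turn 1.57 tcp [ 0.3543 -0.1033  0.025 ] yaw -0.226 j6 2.75 f [-0.4  0.2  4.2] w 0.454 20.2 t 11.0
```

```bash

python3 -m crank '[[0,0,0,0,0.7],[0,0,0,0,0.7],[0,0,0,0,0.7],[0,0,0,0.12,0.7],[0,0,0,0.24,0.7],[0,0,0,0.36,0.7],[0,0,0,0.48,0.7],[0,0,0,0.6,0.7],[0,0,0,0.72,0.7],[0,0,0,0.84,0.7],[0,0,0,0.96,0.7],[0,0,0,1.08,0.7]]' 20
python3 -m crank '[[0,0,0,0.12,0.7],[0,0,0,0.24,0.7],[0,0,0,0.36,0.7],[0,0,0,0.49,0.7],[0,0,0,0.49,0.6],[0,0,0,0.49,0.5],[0,0,0,0.49,0.4],[0,0,0,0.49,0.4],[0,0,0,0.49,0.4],[0,0,0,0.49,0.3],[0,0,0,0.49,0.3],[0,0,0,0.49,0.3]]' 40
python3 -c "
from h import *
go((.37,-.1,.025),-1.796)"
```

```text
time: 12.0
tcp_pos: [0.3538, -0.1033, 0.0247]
tcp_rot: [-3.115, -0.406, 0.001]
wrist_force: [-0.3, -0.8, 0.1]
gripper_width: 0.702
grasp_force: 0.0
time: 13.0
tcp_pos: [0.3539, -0.1033, 0.025]
tcp_rot: [3.122, -0.351, -0.0]
wrist_force: [-1.8, 0.5, 5.5]
gripper_width: 0.459
grasp_force: 40.1
shift [ 1.49 -0.68 -0.  ] turn 0.001 tcp [ 0.3539 -0.1033  0.025 ] yaw -1.795 j6 1.18 f [-1.8  0.5  5.5] w 0.459 40.1 t 13.0
```

```bash

python3 -m crank '[[0,0,-0.5,0,0.3],[0,0,-2,0,0.3],[0,0,-5,0,0.3],[0,0,-8,0,0.3],[0,0,-11,0,0.3],[0,0,-14,0,0.3],[0,0,-15.5,0,0.3],[0,0,-15.5,0,0.3],[0,0,-15.5,0,0.3]]' 40
python3 - <<'E'
from h import *
ims={n:bot.get_image(n)[:,:,::-1].copy() for n in("scene","top")}
# white shoulder disc: bright low-sat blob within the stand
t=ims["top"];hsv=cv2.cvtColor(t,cv2.COLOR_BGR2HSV)
x0,y0=190,205
for v in(110,130):
    m=((hsv[...,2]>v)&(hsv[...,1]<60)).astype(np.uint8)[y0:y0+45,x0:x0+45]
    n,l,st,c=cv2.connectedComponentsWithStats(m)
    for i in range(1,n):
        if 60<st[i][4]<500:
            q=cv2.convexHull(np.argwhere(l==i)[:,::-1].astype(np.int32));e=cv2.fitEllipse(q);ce=(e[0][0]+x0,e[0][1]+y0);print(v,st[i],e[1],ce,plane("top",ce,.022))
go((.508,.217,.2))
p=proj("scene",bot.get_state()['tcp_pos'])[0].astype(int)
A=cv2.resize(ims["top"][205:250,190:235],(380,380),interpolation=2)
B=cv2.resize(ims["scene"][135:180,345:390],(380,380),interpolation=2)
C=cv2.resize(ims["scene"][p[1]-30:p[1]+30,p[0]-30:p[0]+30],(200,200),interpolation=2);C=cv2.copyMakeBorder(C,0,0,0,560,0)
cv2.imwrite("pics/a5.png",np.vstack([np.hstack([A,B]),C]))
E
```

```text
time: 13.75
tcp_pos: [0.3538, -0.1032, 0.1802]
tcp_rot: [-3.121, 0.353, -0.003]
wrist_force: [-0.6, 0.4, -1.8]
gripper_width: 0.464
grasp_force: 40.6
110 [  0   0   9  39 181] (11.006052017211914, 92.43551635742188) (185.99818992614746, 236.348970413208) [0.4833753  0.27134865 0.022     ]
110 [ 36   8   9  37 192] (8.301790237426758, 56.265045166015625) (230.95940780639648, 240.88191986083984) [0.47380433 0.16920234 0.022     ]
110 [ 10  10  22  23 237] (21.410343170166016, 22.716510772705078) (210.43048858642578, 225.7219753265381) [0.50786142 0.21715731 0.022     ]
130 [  0   0   9  37 171] (7.893258571624756, 159.15391540527344) (195.8702630996704, 195.71282386779785) [0.57702403 0.25416116 0.022     ]
130 [ 37   9   8  36 165] (8.881413459777832, 182.38833618164062) (224.65908813476562, 304.3762664794922) [0.33440192 0.17792779 0.022     ]
130 [ 10  10  22  22 200] (20.758726119995117, 21.901559829711914) (210.4092082977295, 225.66343307495117) [0.5079946  0.21721213 0.022     ]
shift [  7.97 -34.69  -2.17] turn 0.0 tcp [ 0.3528 -0.1034  0.1786] yaw -1.796 j6 1.18 f [-0.4  0.2 -1.1] w 0.464 40.6 t 13.85
```

View pics/a5.png

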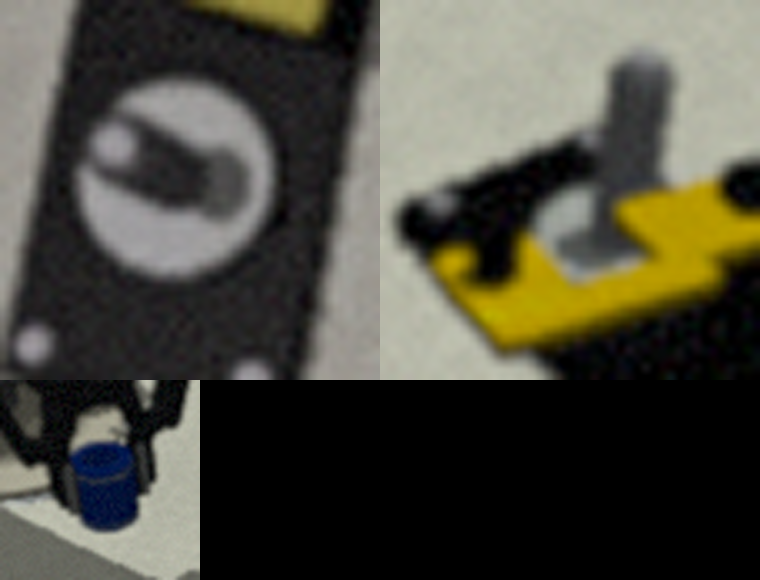

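The sleeve hangs upright in the grip, and the shoulder disc centre is at about (0.508, 0.217). I carry it over.

```bash

python3 -m crank '[[8,-34.7,0,0,0.3],[8,-34.7,0,0,0.3],[8,-34.7,0,0,0.3],[8,-34.7,0,0,0.3],[8,-34.7,0,0,0.3],[8,-34.7,0,0,0.3],[8,-34.7,0,0,0.3],[8,-34.7,0,0,0.3],[8,-34.7,0,0,0.3],[8,-34.7,0,0,0.3],[8,-34.7,0,0,0.3],[8,-34.7,0,0,0.3]]' 40
python3 -m crank '[[0,0,0,0,0.3],[0,0,0,0,0.3],[0,0,0,0,0.3]]' 40
python3 -c "
from h import *
go((.508,.2172,.122),-1.796)"
```

```text
time: 14.85
tcp_pos: [0.5082, 0.2161, 0.1777]
tcp_rot: [3.119, -0.352, -0.006]
wrist_force: [-0.5, -0.9, -1.6]
gripper_width: 0.458
grasp_force: 40.8
time: 15.1
tcp_pos: [0.509, 0.2162, 0.18]
tcp_rot: [3.122, -0.354, -0.0]
wrist_force: [0.3, 1.0, -1.5]
gripper_width: 0.462
grasp_force: 40.8
shift [-0.12 -0.08  5.8 ] turn -0.001 tcp [0.509  0.2162 0.18  ] yaw -1.797 j6 0.65 f [ 0.3  1.  -1.5] w 0.462 40.8 t 15.1
```

```bash

python3 -m crank '[[-0.1,-0.1,2,0,0.3],[-0.1,-0.1,4,0,0.3],[-0.1,-0.1,5.4,0,0.3],[-0.1,-0.1,5.8,0,0.3],[-0.1,-0.1,6.2,0,0.3],[-0.1,-0.1,6.2,0,0.3],[-0.1,-0.1,6.2,0,0.3]]' 40
python3 -m crank '[[0,0,0.3,0,0.3],[0,0,0.6,0,0.3],[0,0,0.8,0,0.3],[0,0,0.8,0,0.3]]' 40
python3 -m crank '[[0,0,0.2,0,0.3],[0,0,0.4,0,0.3],[0,0,0.6,0,0.3],[0,0,0.6,0,0.3]]' 40
python3 -c "
from h import *
go((.508,.2172,.122),-1.796)"
```

```text
time: 15.68
tcp_pos: [0.5091, 0.2185, 0.1187]
tcp_rot: [-3.121, 0.352, -0.002]
wrist_force: [-0.4, 0.0, -1.2]
gripper_width: 0.464
grasp_force: 40.8
time: 16.02
tcp_pos: [0.5083, 0.2182, 0.1095]
tcp_rot: [3.121, -0.352, -0.001]
wrist_force: [-0.1, -0.3, -0.9]
gripper_width: 0.462
grasp_force: 40.8
time: 16.35
tcp_pos: [0.5083, 0.2181, 0.1033]
tcp_rot: [3.121, -0.352, -0.001]
wrist_force: [0.5, 0.9, -1.2]
gripper_width: 0.459
grasp_force: 40.8
shift [-0.01  0.1  -1.87] turn 0.0 tcp [0.5083 0.2181 0.1033] yaw -1.796 j6 0.65 f [ 0.5  0.9 -1.2] w 0.459 40.8 t 16.35
```

```bash

for i in 1 2 3; do python3 -m crank '[[0,0,0.3,0,0.3],[0,0,0.7,0,0.3],[0,0,1.1,0,0.3],[0,0,1.5,0,0.3],[0,0,1.5,0,0.3]]' 40 | grep -E 'pos|wrist|grasp'; done
```

```text
tcp_pos: [0.5082, 0.218, 0.0877]
wrist_force: [-0.0, 0.1, -1.5]
grasp_force: 40.8
tcp_pos: [0.5083, 0.2181, 0.0728]
wrist_force: [1.1, -1.9, -1.9]
grasp_force: 40.8
tcp_pos: [0.5084, 0.2181, 0.0578]
wrist_force: [0.4, -1.2, -1.6]
grasp_force: 40.8
```

```bash

python3 -m crank '[[0,0,0.3,0,0.3],[0,0,0.6,0,0.3],[0,0,0.8,0,0.3],[0,0,0.8,0,0.3]]' 40 | grep -E 'pos|wrist|grasp'
for i in 1 2 3; do python3 -m crank '[[0,0,0.1,0,0.3],[0,0,0.2,0,0.3],[0,0,0.2,0,0.3]]' 40 | grep -E 'pos|wrist|grasp'; done
```

```text
tcp_pos: [0.5085, 0.2182, 0.0503]
wrist_force: [1.1, -1.4, -2.0]
grasp_force: 40.8
tcp_pos: [0.5086, 0.2182, 0.0487]
wrist_force: [0.8, -3.0, -1.3]
grasp_force: 40.9
tcp_pos: [0.5086, 0.2182, 0.047]
wrist_force: [-0.8, -2.1, 2.3]
grasp_force: 41.1
tcp_pos: [0.5086, 0.2183, 0.047]
wrist_force: [-5.5, -3.6, 13.4]
grasp_force: 42.1
```

```bash

python3 -m crank '[[0,0,-0.1,0,0.3],[0,0,-0.1,0,0.5],[0,0,-0.1,0,0.65],[0,0,-0.1,0,0.65],[0,0,-0.1,0,0.65],[0,0,-1,0,0.65],[0,0,-3,0,0.65],[0,0,-5,0,0.65],[0,0,-8,0,0.65],[0,0,-11,0,0.65],[0,0,-11,0,0.3],[0,0,-11,0,0]]' 20
python3 -m crank '[[0,0,-2,0,0],[0,0,-2,0,0],[0,0,-2,0,0],[0,0,-2,0,0]]' 20
python3 - <<'E'
from h import *
ims={n:bot.get_image(n)[:,:,::-1].copy() for n in("scene","top")}
cv2.imwrite("pics/a6.png",np.hstack([cv2.resize(ims["scene"][120:200,335:415],(400,400),interpolation=2),cv2.resize(ims["top"][175:255,185:265],(400,400),interpolation=2)]))
go((.5,.1,.2))
E
```

```text
time: 19.68
tcp_pos: [0.5096, 0.2192, 0.1575]
tcp_rot: [-3.118, 0.352, -0.006]
wrist_force: [0.1, 0.6, 0.0]
gripper_width: 0.379
grasp_force: 0.0
time: 20.02
tcp_pos: [0.5079, 0.218, 0.1736]
tcp_rot: [3.121, -0.353, -0.003]
wrist_force: [0.9, 0.0, -0.5]
gripper_width: 0.004
grasp_force: 0.0
shift [ 1.85 11.68 -2.64] turn 0.0 tcp [0.5079 0.2179 0.1734] yaw -1.796 j6 0.65 f [-0.4  0.1 -0.1] w -0.006 0.0 t 20.12
```

View pics/a6.png

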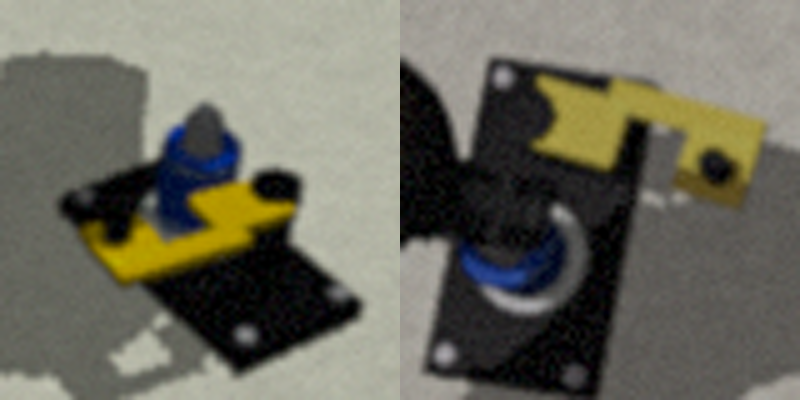

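The sleeve is seated around the shaft and the keeper is still open, with its knob at right crop (715,165). Now I work out the positioning for the push.

```bash
python3 -c "
from h import *
go((.5662,.1123,.173),-1.851);go((.5662,.1123,.097),-1.851)"
```

```text
shift [8.04 9.   0.04] turn 0.055 tcp [0.5079 0.2179 0.1734] yaw -1.796 j6 0.65 f [-0.4  0.1 -0.1] w -0.006 0.0 t 20.12
shift [8.05 8.98 7.64] turn 0.055 tcp [0.5079 0.2179 0.1734] yaw -1.796 j6 0.65 f [-0.4  0.1 -0.1] w -0.006 0.0 t 20.12
```

```bash

python3 -m crank '[[4,4.5,0,0.05,0],[8,9,0,0.05,0],[8,9,0,0.05,0],[8,9,0,0.05,0],[8,9,0,0.05,0],[8,9,2,0.05,0],[8,9,4.5,0.05,0],[8,9,6.5,0.05,0],[8,9,7.3,0.05,0],[8,9,7.6,0.05,0],[8,9,7.6,0.05,0],[8,9,7.6,0.05,0]]' 20
python3 - <<'E'
from h import *
go((.5662,.1123,.097),-1.851)
s=bot.get_state();R=cv2.Rodrigues(s['tcp_rot'])[0];H=np.array([.5616,.2052]);yaw=-.225;a0=np.arctan2(R[1,1],R[0,1])
for th in list(np.arange(1.5,0,-.1))+[0,-.05]:
    a=yaw+np.pi+th;k=H+.088*np.array([np.cos(a),np.sin(a)]);t=np.array([np.sin(a),-np.cos(a)])
    q=np.r_[k-t*.018,.097];d=R.T@(q-s['tcp_pos'])*100
    print(round(th,2),d.round(1),round(1.5-th+.02,2))
E
```

```text
time: 21.12
tcp_pos: [0.5671, 0.1135, 0.0997]
tcp_rot: [-3.112, 0.428, -0.002]
wrist_force: [0.6, -0.4, -0.3]
gripper_width: 0.001
grasp_force: 0.0
shift [-0.06  0.14  0.27] turn 0.007 tcp [0.5671 0.1135 0.0997] yaw -1.844 j6 0.82 f [ 0.6 -0.4 -0.3] w 0.001 0.0 t 21.12
1.5 [-1.4  0.2  0.3] 0.02
1.4 [-2.3  0.3  0.3] 0.12
1.3 [-3.2  0.3  0.3] 0.22
1.2 [-4.1  0.2  0.3] 0.32
1.1 [-5.   0.1  0.3] 0.42
1.0 [-5.8 -0.2  0.3] 0.52
0.9 [-6.7 -0.5  0.3] 0.62
0.8 [-7.5 -0.9  0.3] 0.72
0.7 [-8.2 -1.4  0.3] 0.82
0.6 [-8.9 -1.9  0.3] 0.92
0.5 [-9.6 -2.6  0.3] 1.02
0.4 [-10.2  -3.2   0.3] 1.12
0.3 [-10.7  -4.    0.3] 1.22
0.2 [-11.1  -4.8   0.3] 1.32
0.1 [-11.4  -5.6   0.3] 1.42
0 [-11.7  -6.5   0.3] 1.52
-0.05 [-11.8  -6.9   0.3] 1.57
```

```bash

python3 -m crank '[[-0.7,0.2,0,0,0],[-1.4,0.2,0,0.02,0],[-2.3,0.3,0,0.12,0],[-3.2,0.3,0,0.22,0],[-4.1,0.2,0,0.32,0],[-5,0.1,0,0.42,0],[-5.8,-0.2,0,0.52,0],[-6.7,-0.5,0,0.62,0],[-7.5,-0.9,0,0.72,0],[-8.2,-1.4,0,0.82,0],[-8.9,-1.9,0,0.92,0],[-8.9,-1.9,0,0.92,0]]' 20
python3 - <<'E'
from h import *
go((.4758,.2249,.097),-3.366)
s=bot.get_state();R=cv2.Rodrigues(s['tcp_rot'])[0];H=np.array([.5616,.2052]);yaw=-.225;a0=np.arctan2(R[1,1],R[0,1])
for th in list(np.arange(.6,0,-.1))+[0,-.05,-.1]:
    a=yaw+np.pi+th;k=H+.088*np.array([np.cos(a),np.sin(a)]);t=np.array([np.sin(a),-np.cos(a)])
    q=np.r_[k-t*.018,.097];d=R.T@(q-s['tcp_pos'])*100
    print(round(th,2),d.round(1))
im=bot.get_image("scene")[:,:,::-1];cv2.imwrite("pics/b1.png",im)
E
```

```text
time: 22.12
tcp_pos: [0.4854, 0.156, 0.1001]
tcp_rot: [-2.596, 1.766, -0.001]
wrist_force: [-0.4, -0.3, 0.9]
gripper_width: 0.002
grasp_force: 0.0
shift [-6.76 -1.63  0.31] turn 0.6 tcp [0.4854 0.156  0.1001] yaw -2.766 j6 -0.25 f [-0.4 -0.3  0.9] w 0.002 0.0 t 22.12
0.6 [ 0.  -0.1  0.3]
0.5 [-0.9  0.   0.3]
0.4 [-1.8  0.1  0.3]
0.3 [-2.7  0.   0.3]
0.2 [-3.6 -0.1  0.3]
0.1 [-4.4 -0.3  0.3]
0 [-5.3 -0.6  0.3]
-0.05 [-5.7 -0.8  0.3]
-0.1 [-6.1 -1.   0.3]
```

```bash

python3 -m crank '[[-0.9,0,0,0.1,0],[-1.8,0.1,0,0.2,0],[-2.7,0,0,0.3,0],[-3.6,-0.1,0,0.4,0],[-4.4,-0.3,0,0.5,0],[-4.9,-0.5,0,0.57,0],[-5.3,-0.6,0,0.6,0],[-5.5,-0.7,0,0.6,0],[-5.7,-0.7,0,0.6,0],[-5.7,-0.7,0,0.6,0]]' 20
python3 - <<'E'
from h import *
go((.4758,.2249,.097),-3.366)
im=bot.get_image("scene")[:,:,::-1];cv2.imwrite("pics/b2.png",cv2.resize(im[120:200,335:415],(500,500),interpolation=2))
E
```

```text
time: 23.0
tcp_pos: [0.471, 0.2059, 0.0992]
tcp_rot: [1.957, -2.447, 0.007]
wrist_force: [4.3, -14.6, 2.8]
gripper_width: 0.003
grasp_force: 6.7
shift [-1.96 -0.05  0.2 ] turn 0.003 tcp [0.471  0.2059 0.0992] yaw 2.92 j6 -0.96 f [  4.3 -14.6   2.8] w 0.003 6.7 t 23.0
```

View pics/b2.png

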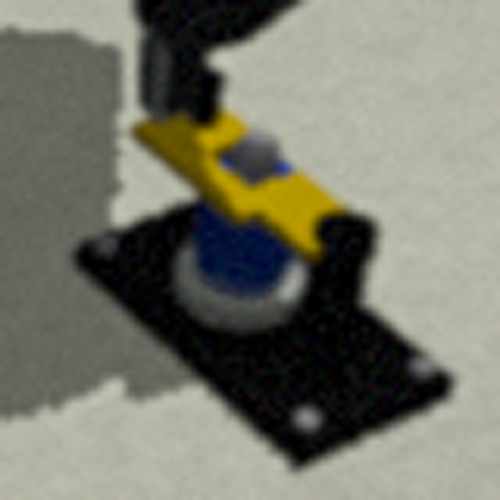

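The plate is shut around the shaft over the seated sleeve, with the finger against the knob at crop (205,95) and about 15 N against the stop. I back off and rise.

```bash

python3 -m crank '[[0,0,0,0,0],[0.5,0,0,0,0],[1.5,0,0,0,0],[2.5,0,0,0,0],[2.5,0,-2,0,0],[2.5,0,-5,0,0],[2.5,0,-8,0,0],[2.5,0,-10,0,0],[2.5,0,-10,0,0]]' 20
python3 -m crank '[[10,0,0,0,0],[14,0,0,0,0],[14,0,0,0,0],[14,0,0,0,0],[14,0,0,0,0],[14,0,0,0,0]]' 20
python3 - <<'E'
from h import *
go((.47,.1,.2))
t=bot.get_image("top")[:,:,::-1].copy();hsv=cv2.cvtColor(t,cv2.COLOR_BGR2HSV)
# knob: dark blob inside yellow hull
y=cv2.inRange(hsv,(18,80,60),(38,255,255));y[:170]=0;y[260:]=0;y[:,:185]=0;y[:,270:]=0
c,_=cv2.findContours(y,cv2.RETR_EXTERNAL,cv2.CHAIN_APPROX_NONE)
pts=np.vstack(c);h=cv2.convexHull(pts);print(cv2.boundingRect(h),cv2.minAreaRect(h),len(pts))
H=[.5616,.2052];K=[.4758,.2249]
print("expect knob shut",proj("top",(*K,.098)),"hub",proj("top",(*H,.079)))
rc=cv2.minAreaRect(h);b=cv2.boxPoints(rc);W=np.array([plane("top",q,.076)[:2] for q in b]);e=W-np.roll(W,1,0);L=np.linalg.norm(e,axis=1);v=e[L.argmax()];print("plate dir",np.arctan(v[1]/v[0]),L)
m=np.zeros_like(y);cv2.fillConvexPoly(m,h,255);d=((hsv[...,2]<45)&(m>0)).astype(np.uint8)
n,l,st,cc=cv2.connectedComponentsWithStats(d);print([(st[i][4],cc[i].round(1),plane("top",cc[i],.098)[:2].round(4)) for i in range(1,n) if st[i][4]>6])
E
```

```text
time: 23.8
tcp_pos: [0.4682, 0.1875, 0.204]
tcp_rot: [-1.955, 2.445, -0.001]
wrist_force: [-0.6, 0.4, 0.4]
gripper_width: -0.003
grasp_force: 0.0
time: 24.3
tcp_pos: [0.4345, 0.049, 0.1988]
tcp_rot: [-1.957, 2.456, 0.0]
wrist_force: [0.3, -0.2, 0.9]
gripper_width: -0.001
grasp_force: 0.0
shift [-5.76 -2.32 -0.11] turn 0.0 tcp [0.4345 0.049  0.1988] yaw 2.916 j6 -0.71 f [ 0.3 -0.2  0.9] w -0.001 0.0 t 24.3
(196, 198, 68, 60) ((233.581298828125, 227.0009002685547), (76.54877471923828, 42.089454650878906), 21.194053649902344) 121
expect knob shut [[197.76939468 236.62121194]] hub [[211.26149393 197.80045309]]
plate dir 1.20595002911756 [0.16423114 0.09007537 0.16717054 0.08887866]
[(np.int32(27), array([210.2, 200. ]), array([0.5533, 0.2028])), (np.int32(132), array([222. , 211.1]), array([0.5297, 0.1767])), (np.int32(8), array([208.1, 223.5]), array([0.5034, 0.2047]))]
```

```bash
python3 - <<'E'
from h import *
t=bot.get_image("top")[:,:,::-1].copy();hsv=cv2.cvtColor(t,cv2.COLOR_BGR2HSV)
y=cv2.inRange(hsv,(18,110,60),(38,255,255))[185:260,185:250]
n,l,st,cc=cv2.connectedComponentsWithStats(y)
for i in range(1,n):
    if st[i][4]>5: print(st[i],cc[i]+185)
for r in y[::2]: print(''.join('#' if v else '.' for v in r))
print(t[232:242,192:204].max(2))
E
```

```text
[ 15  14  20  31 343] [210.83381924 212.05539359]
[11 44 11  7 45] [199.84444444 231.95555556]
.................................................................
.................................................................
.................................................................
.................................................................
.................................................................
.................................................................
.................................................................
..............................####...............................
..................###........#####...............................
..................###############................................
.................################................................
.................################................................
................################.................................
................################.................................
................###################..............................
...............
[... 1313 characters left out ...]
.........................................................
.................................................................
.................................................................
[[141  85  37  39  85 152 164 161 161 163 166 157]
 [130  75  38  38  95 143 144 120 138 156 159 140]
 [110  53  40  52 102 118  91  72  93 114 120 105]
 [100  46  30  46  78  69  55  58  76  89  96 101]
 [ 96  46  33  36  58  55  74  83  87  96 103  97]
 [ 77  36  46  57  76  86  95  97 102 103 109 110]
 [ 83  62  74  87  92  96 101 106 107 104 111 113]
 [ 94  86  96  97 103  99 102 107 110 114 120 113]
 [ 94  98 103 104 107 108 110 111 117 115 120 118]
 [101 100 107 108 110 111 117 115 121 126 120 124]]
```

```bash
python3 - <<'E'
from h import *
H=np.array([.5616,.2052])
for th in(0,.06,.15):
    a=-.225+np.pi+th;u=np.array([np.cos(a),np.sin(a)]);w=np.array([-u[1],u[0]])
    P=[np.r_[H+u*.088,.098]]+[np.r_[H+u*.101+w*s,.076] for s in(-.013,.013)]
    print(th,proj("top",np.array(P)).round(1).tolist(),proj("scene",np.array(P)).round(1).tolist())
s=bot.get_image("scene")[:,:,::-1].copy();hsv=cv2.cvtColor(s,cv2.COLOR_BGR2HSV)
y=cv2.inRange(hsv,(18,110,60),(38,255,255))[130:175,345:400];dk=(s.max(2)[130:175,345:400]<45)
for i in range(45): print(130+i,''.join('#' if a else ('o' if b else '.') for a,b in zip(y[i],dk[i])))
t=bot.get_image("top").max(2)
for r in range(205,240): print(r,''.join('o' if v<50 else ('-' if v<85 else '.') for v in t[r,185:240]))
E
```

```text
0 [[197.8, 236.6], [192.9, 242.1], [204.6, 245.0]] [[368.8, 130.6], [369.2, 133.9], [360.7, 136.6]]
0.06 [[200.3, 237.1], [195.5, 243.1], [207.5, 245.2]] [[367.0, 131.2], [367.1, 134.4], [358.9, 137.5]]
0.15 [[204.0, 237.6], [199.7, 244.2], [211.8, 245.2]] [[364.6, 132.2], [364.1, 135.3], [356.4, 138.9]]
130 .......................................................
131 ......................o................................
132 ......................ooo..............................
133 .....................oooo..............................
134 .....................ooo...............................
135 .....................ooo...............................
136 .....................ooo...............................
137 .................####ooo.#.............................
138 ...............######ooo###............................
139 ............########.ooo#####..........................
140 ...........###################.........................
141 ...........##################..........................
142 ............#################..........................
143 ..........
[... 3305 characters left out ...]
....--.............---------------------
229 .........-o-......................--------o------------
230 .........-o-.....................----------------------
231 .........oo-.....................----------------------
232 ........-oo......................----------------------
233 ........-oo......................----------------------
234 ........-oo...-..................----------------------
235 ........ooo-----.................----------------------
236 ........ooo---...................------oo--------------
237 ........o---.....................----------------------
238 ........-........................----------------------
239 .................................---------o------------
```

```bash
python3 -m crank '[[10,0,0,0,0],[20,0,0,0,0],[24,0,0,0,0],[24,0,0,0,0],[24,0,0,0,0],[24,0,0,0,0],[24,0,0,0,0],[24,0,0,0,0]]' | head -2; python3 - <<'E'
from h import *
H=(.5616,.2052)
print(proj("scene",(*H,.079)),proj("top",(*H,.079)))
im=bot.get_image("top")[:,:,::-1].copy();t=im.max(2);hsv=cv2.cvtColor(im,cv2.COLOR_BGR2HSV);y=cv2.inRange(hsv,(18,110,60),(38,255,255))
for r in range(190,252): print(r,''.join('#' if c else('o' if v<50 else ('-' if v<85 else '.')) for v,c in zip(t[r,185:230],y[r,185:230])))
E
```

```text
time: 25.17
tcp_pos: [0.3816, -0.1849, 0.1985]
[[389.01317144 156.11847817]] [[211.26149393 197.80045309]]
190 .................--....ooooooooooooooo----...
191 .................--...-oooooooooooooooooooooo
192 .................oo---oooooooooooooooooooooo-
193 .................oooooooooooooooooooooooooo-.
194 ................-oooooooooooooooooooooooooo-.
195 ................-oooooooooooooooooooooooooo-.
196 ................-ooooooooooooooooooooooooooo-
197 ................ooooooooooooooooooooooooooooo
198 ................ooooooooooooooo#-oooooooooooo
199 ...............-ooo-oooooooooo####ooooooooooo
200 ...............-oo-#-ooooooooo####ooooooooooo
201 ...............-oo###-ooooooo#####ooooooooooo
202 ...............ooo#####-ooo-######ooooooooooo
203 ...............ooo###############-ooooooooooo
204 ..............-oo################oooooooooooo
205 ..............-oo################oooooooooooo
206 ..............ooo################oooooooooooo
207 ..............ooo################oooooooooooo
208 .............-oo-###############-oooooooooooo
209 .............-oo################ooooooo
[... 1406 characters left out ...]

238 .......-oo##-ooooooo###########ooooooooooo--.
239 .......-o-###-ooooo-##########-ooooooooooo-..
240 .......-o#####################oooooooooooo-..
241 .......oo#####################oooooooooooo-..
242 ......-oo#####################oooooooooooo-..
243 ......-o-..###################oooooooooooo...
244 ......-....-#################-ooooooooooo-...
245 ......-....-ooo----##########oooooooooooo-...
246 .....--....-ooooooooooo--###-oooooooooooo-...
247 .....--...-oooooooooooooooooooooo---ooooo-...
248 .....-oo--oooooooooooooooooooooo-...-oooo....
249 .....--ooooooooooooooooooooooooo.....-oo-....
250 ........-----ooooooooooooooooooo.....-oo-....
251 ...............------ooooooooooo-....ooo-....
```

```bash
python3 -c "
from rig import bot
print(bot.finish_job())"
```

```text
the job is handed in; nothing more can be done
None
```

I handed the job in at about 25 s. The blue sleeve is seated on the shoulder, the keeper is shut against its stop, and the robot is clear and touching nothing. I didn't touch the red sleeve or the other bench items, and the hand-in returned no verdict.

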